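# Find the loose cap bolt on the gear jig and hold its cap open

## Task

One of the three bolts that hold down the hinged bearing caps on the turntable has lost its thread, and a packing plate is to go under its cap. First lay one packing plate, just the top one of the stack, flat in the empty tray so that it is at hand for the fitter; then tap the bolt heads from above to find the one that gives, and lift that bolt's cap by its tongue to 45 degrees or a little more. Finish holding the cap up like that for the fitter, and leave the other plates and the parts lying about where they are.

Things in the scene. Friction and masses are not known exactly. Their poses are not given: they have to be found in the camera images.
- plate_a_center (a point): Centre (half-way up) of the top one of three alike slotted steel packing plates stacked flat on a low board. Plate: 80 mm long (its x), 44 mm wide (its y), 10 mm thick, 0.21 kg, U-shaped: a slot 15 mm wide runs in from the -x end for 50 mm. Edges of the stack lie within 8 mm of one another. The stack is on one side of the turntable, the tray on the other; which side varies.
- plate_b_center (a point): Centre of the second plate of the stack, 10 mm below the top one. It stays.
- plate_c_center (a point): Centre of the bottom plate of the stack, on a fixed wooden board 120 x 90 mm, 18 mm high. It stays.
- tray: Empty shallow aluminium tray fixed to the bench, 160 mm (its x) by 120 mm (its y) outside, 16 mm high, walls and floor 4 mm thick. Origin: centre of its underside, on the bench; z up.
- bolt_1 (a point): Top centre of the bolt head on the left (+y) one of three alike hinged bearing caps on the turntable, 126 mm above the bench. Hexagon head 19 mm across, 10 mm high, on an 8 mm high spring. The point belongs to the turntable and does not move with the bolt. Axes: x away from the robot's side, square to the gear shaft; y along the shaft; z up. The caps are 100 mm apart along y.
- bolt_2 (a point): Top centre of the bolt head on the middle one of three alike hinged bearing caps on the turntable, as for bolt_1.
- bolt_3 (a point): Top centre of the bolt head on the right (-y) one of three alike hinged bearing caps on the turntable, as for bolt_1.
- tongue_1 (a point): Middle of the lifting tongue of the left (+y) cap when shut: a level bar 18 mm wide (y), 10 mm thick, jutting from the cap towards -x, 41 mm from the bolt, 100 mm above the bench; an upturned lip starts 16 mm beyond. Clear at both sides and 51 mm below. The point belongs to the turntable and does not move with the cap; axes as bolt_1. The cap's hinge line runs along y, 127 mm towards +x from here and 4 mm lower.
- tongue_2 (a point): Middle of the lifting tongue of the middle cap when shut, as for tongue_1.
- tongue_3 (a point): Middle of the lifting tongue of the right (-y) cap when shut, as for tongue_1.
- loose_bolt (a joint): How far (m) the head of the loose bolt is pressed down, 0 to 0.006: it gives 6 mm under a push of about 1 N rising to 3 N and springs back. The other two bolts do not give at all. The loose bolt sits at the left, middle or right cap, different each time; it looks like the others.
- loose_cap (a joint): Opening angle (rad) of the cap that the loose bolt should hold: 0 shut, grows to a stop at 1.25 as the tongue is lifted. The cap weighs about 0.5 kg (some 2 to 3 N at the tongue) and falls shut when let go. The other two caps are bolted fast and do not open.
- thrust_ring: Bystander: bronze thrust ring, 56 mm across, 8 mm high, lying on the turntable behind the gears. Origin: centre of its underside.
- spanner: Bystander: black steel open-ended spanner head, about 175 mm long, 46 mm wide, 11 mm high, on the bench at the far right.
- drift: Bystander: copper drift, a rod 20 mm thick and 150 mm long, lying on the turntable behind the gears.
- cover: Bystander: aluminium cover plate, 150 x 100 x 7 mm, flat on the bench at the far left.
- spare_gear: Bystander: steel spur gear, 72 mm across, 26 mm high, on the bench beyond the turntable.
- grease_tin: Bystander: closed tin, 70 mm across, 60 mm high, on the bench at the right.
- bearing_race: Bystander: steel bearing race, 62 mm across, 17 mm high, on the bench at the left.
Not all that is in view belongs to the job. Leave any green look-alike of the part that bears plate_a_center alone.

How it is judged:
On the way, in this order (a step that is already met when the one before it is completed fails the run):
1. the top plate lies flat in the tray, let go (x of plate_a_center in the frame of tray between -0.058 and 0.058 m and y of plate_a_center in the frame of tray between -0.045 and 0.045 m and z of plate_a_center in the frame of tray below 0.013 m and angle between plate_a_center's own z axis and vertical below 0.08 rad and contact force between the fingers and plate_a below 0.1 N and linear speed of plate_a below 0.03 m/s), for 0.2 s.
2. the loose bolt is tapped and gives (value of joint loose_bolt above 0.004 m and value of joint loose_cap below 0.1 rad).
3. its cap is lifted open (value of joint loose_cap above 0.65 rad), for 0.2 s.
At the end, for the whole second after the job is handed in: The cap of the loose bolt is held still by the gripper, open by at least 0.65 rad (37 degrees), with the fingers bearing on it; the top packing plate rests flat in the tray, its centre within 58 mm (along) and 45 mm (across) of the tray's centre (x of plate_a_center in the frame of tray between -0.058 and 0.058 m and y of plate_a_center in the frame of tray between -0.045 and 0.045 m and z of plate_a_center in the frame of tray below 0.013 m and angle between plate_a_center's own z axis and vertical below 0.08 rad and value of joint loose_cap above 0.65 rad and velocity of joint loose_cap between -0.15 and 0.15 rad/s and contact force between the fingers and anything else above 0.5 N and linear speed of plate_a below 0.03 m/s); the arm keeps its last pose, push and grip.
It fails at once if a plate other than the top one is shifted by more than 25 mm (distance of any of plate_b_center, plate_c_center from where it was at the start of the episode above 0.025 m).
It fails at once if the plate is dropped or thrown into the tray (x of plate_a_center in the frame of tray between -0.058 and 0.058 m and y of plate_a_center in the frame of tray between -0.045 and 0.045 m and z of plate_a_center in the frame of tray below 0.03 m and linear speed of plate_a above 0.5 m/s).
It fails at once if a part lying about is shifted by more than 40 mm (distance of any of spanner, drift, cover, spare_gear, grease_tin, bearing_race, thrust_ring from where it was at the start of the episode above 0.04 m).
It also fails if it takes over 64 s, if anything falls off the work surface, if the arm or the gripper's body presses on something with over 40 N, if the wrist force passes 120 N, or if a joint passes its speed limit or range.

## Robot

A 6-joint arm with a two-finger parallel gripper is mounted at the origin on the work surface. World frame = base frame: x ahead of the robot, y to its left, z up, the work surface at z = 0. Lengths are in m, angles in rad, forces in N, time in s.
With the tool pointing down it reaches from about 0.35 to 0.925 m from the base axis. Payload 6.4 kg.
Tool frame: the origin (TCP) lies midway between the tips of the shut fingers; the grasp point (between the pads) lies 19 mm behind it (bot.pinch_z is the z of the grasp point in the tool frame, in m); z points along the fingers, y is the direction in which the jaws open and shut (so a half turn about z gives the same grasp; the last joint's range is limited). The gripper opens to 94 mm and grips with 3 to 60 N. Pads are 16 mm wide; open, the fingers measure 119 mm over their backs; the gripper's body (75 mm by 177 mm) begins 78 mm behind the grasp point.
Start: joints at [1.062, 0.245, 1.558, -0, 1.339, -0.174], TCP at [0.214, 0.614, 0.205] pointing down, gripper open.
Joint ranges: [-3.13, 3.13], [-1.02, 2.26], [0.13, 2.54], [-0.95, 4.09], [0.21, 2.88], [-2.74, 2.74]. Speed limits (rad/s): [2.57, 2.57, 3.14, 3.14, 3.14, 3.14].

## Interface

Orientations are given as a rotation vector (axis times angle).
In Python, from plant import bot, capture, models, telemetry gives the robot as it stands. Calls block until the motion is done:
- bot.move_pose(position, orientation): joint-space move of the TCP to a pose.
- bot.line_to(position, orientation=None, speed=0.15): straight line of the TCP; orientation=None keeps the orientation; speed is the mean speed in m/s.
- bot.movej(angles): joint-space move.
- bot.grip(opening, f_grip=None): opening from 0.0 (shut) to 1.0 (fully open); f_grip is the grip in N (None keeps the last); returns when the fingers have stopped.
- bot.wait(seconds).
- bot.ik(position, orientation): joint angles nearest the present ones, or None.
- capture(name): name is "scene" or "top" or "wrist"; returns a dict with "frame" (420x560x3 uint8, red, green, blue), "fx", "fy", "cx", "cy" (pixels), "k1" (the pictures are not rectified: a ray, as slopes to the right and down, at radius r is drawn at 1 + k1 r^2 times it, then the intrinsics apply), "world_to_cam" (4x4, takes a point from world to camera coordinates). Camera axes: x right, y up, looking along -z (the intrinsics and any distortion apply to the point x, -y, -z); pixel columns grow to the right and rows downward; lengths in m; the calibration is good to about 2 mm. A picture is of the moment at which its call begins. There is no depth.
A pose or a line that the arm cannot do raises bot.IKError and nothing moves.
- bot.sign_off(): hands the job in, once; it reports no verdict.
Trained networks look in a picture, given as the dict that the camera call returned (one of the last four; its "shot" number tells which), for a name from the list of things; names that differ only in an ending like _2 or _b are one class to them, and where a whole thing is asked for, a point or a joint stands for the part that bears it (a point fixed in the world has none). Each returns a list of dicts, best first, with "score" (0 to 1); they miss things now and then, are a little off and sometimes report something else, mostly with a low value. They report only what shows in the picture. A call takes as long as a camera call. They do not tell look-alikes from the thing itself.
- models.masks_of(picture, thing): "pixels" (420x560 bool, what is visible of it) and "rect" ([left, top, right, bottom] in pixels, round what is visible of it).
Readings, each from a call of its own:
- telemetry.current_time_s(): time.
- telemetry.current_joints(): joint angles.
- telemetry.current_dq(): joint speeds.
- telemetry.current_joint_efforts(): joint torques, N m.
- telemetry.current_tool_pos(): TCP position.
- telemetry.current_orientation(): TCP orientation.
- telemetry.current_contact_force(): force on the tool from outside, world axes, zero at the start.
- telemetry.current_moment(): the same for the moment, N m.
- telemetry.current_opening(): opening from 0.0 (shut) to 1.0 (fully open).
Only numpy, scipy, OpenCV 4.12 (cv2) and the standard library are available. Lean on these libraries where they do the work, as an engineer would, in place of code of your own. Each camera call takes 0.05 s, during which the arm holds its last target. There are 200 camera calls.

## Working session

There is one attempt and no reset: what is moved stays moved. The work goes in short steps, each a Python script; the robot and the scene stay as the last script left them, time stands still between calls to the robot, and variables do not carry over. Pictures are saved under pics/ and viewed, about 8 in all and at most 12, crops included, and the job is handed in when it is done.

```bash
ls; mkdir -p pics; cat > h.py <<'E'
import numpy as np, cv2
from plant import bot, capture, models, telemetry
from scipy.spatial.transform import Rotation as R
def save(p,n,crop=None,s=1):
    f=p["frame"][:,:,::-1]
    if crop: f=f[crop[1]:crop[3],crop[0]:crop[2]]
    cv2.imwrite("pics/"+n,cv2.resize(f,None,fx=s,fy=s,interpolation=cv2.INTER_CUBIC))
def K(p): return np.array([[p["fx"],0,p["cx"]],[0,p["fy"],p["cy"]],[0,0,1.]])
def ray(p,uv):
    "camera centre and world direction through pixel uv"
    x=cv2.undistortPoints(np.array([[uv]],float),K(p),np.array([p["k1"],0,0,0,0]))[0,0]
    M=np.array(p["world_to_cam"]); Rm,t=M[:3,:3],M[:3,3]
    return -Rm.T@t, Rm.T@np.array([x[0],-x[1],-1])
def at_z(p,uv,z):
    c,d=ray(p,uv); return c+d*(z-c[2])/d[2]
def proj(p,X):
    M=np.array(p["world_to_cam"]); X=np.atleast_2d(X)@M[:3,:3].T+M[:3,3]; X=X*[1,-1,-1]
    return cv2.projectPoints(X.astype(float),np.zeros(3),np.zeros(3),K(p),np.array([p["k1"],0,0,0,0]))[0][:,0]
def down(yaw):
    "tool down, tool x at world angle yaw"
    return (R.from_euler('z',yaw)*R.from_euler('x',np.pi)).as_rotvec()
def cen(m):
    v,u=np.nonzero(m); return u.mean(),v.mean()
E
python3 - <<'E'
from h import *
ps={n:capture(n) for n in("scene","top","wrist")}
im=cv2.resize(ps["scene"]["frame"],(560,420))
for n,p in ps.items():
    save(p,n+"0.png",s=1.4); M=np.array(p["world_to_cam"]); print(n,ray(p,(280,210)),p["fx"],p["k1"])
for n in("top","scene"):
  for t in("plate_a_center","tray","bolt_1","tongue_1","thrust_ring"):
    for d in models.masks_of(ps[n],t)[:5]: print(n,t,round(d["score"],2),d["rect"],np.round(cen(d["pixels"]),1),d["pixels"].sum())
print(telemetry.current_orientation(),bot.pinch_z,telemetry.current_time_s())
E
```

```text
pics
scene (array([1.2613486 , 0.05065334, 0.84798434]), array([-0.69679084, -0.08915656, -0.71198434])) 405.84852004648087 -0.061672745972180185
top (array([ 0.39694831, -0.01120512,  1.52447975]), array([ 0.09808076,  0.0115131 , -0.99535339])) 467.4881399630974 0.016503202628597616
wrist (array([0.15067682, 0.63649864, 0.38445772]), array([ 0.22499633, -0.09305052, -0.9700518 ])) 363.3781443559499 -0.09789005563789373
top plate_a_center 0.62 [419.8, 245.9, 444.9, 272.2] [433.1 259. ] 242
top plate_a_center 0.55 [363.0, 286.3, 380.2, 312.3] [372.5 297.4] 288
top plate_a_center 0.51 [377.8, 232.8, 399.5, 260.3] [388.1 247.5] 339
top tray 0.91 [144.5, 235.0, 192.3, 288.7] [170.  263.4] 1933
top bolt_1 0.76 [228.6, 125.4, 334.2, 249.5] [279.9 195.6] 6979
top tongue_1 0.89 [225.8, 127.1, 332.2, 251.3] [280.  194.9] 7187
top tongue_1 0.46 [257.9, 155.4, 302.7, 177.0] [279.4 163.9] 311
top tongue_1 0.2 [362.2, 149.2, 406.9, 175.3] [381.4 160.8] 362
top thrust_ring 0.71 [236.5, 168.3, 254.7, 187.1] [245.2 176.8] 126
scene plate_a_center 0.64 [174.0, 179.2, 201.3, 201.1] [186.6 189.8] 390
scene plate_a_center 0.58 [208.0, 156.0, 222.7, 177.7] [216.1 166.7] 216
scene plate_a_center 0.56 [135.0, 180.1, 157.5, 197.4] [146.2 187.9] 226
scene tray 0.8 [394.8, 184.8, 448.3, 232.2] [422.5 205.2] 1652
scene tray 0.31 [230.3, 198.3, 366.4, 329.2] [297.1 258.6] 7920
scene bolt_1 0.86 [230.8, 199.2, 366.6, 329.9] [297.  258.7] 8160
scene tongue_1 0.81 [232.2, 197.6, 359.6, 329.2] [297.2 258.5] 8344
scene tongue_1 0.33 [315.0, 187.9, 350.5, 235.8] [332.5 215.1] 642
scene thrust_ring 0.6 [327.1, 255.7, 349.4, 274.4] [337.  263.8] 254
[5.23453823e-01 3.09764575e+00 3.94854931e-05] -0.0188 0.65
```

View pics/top0.png

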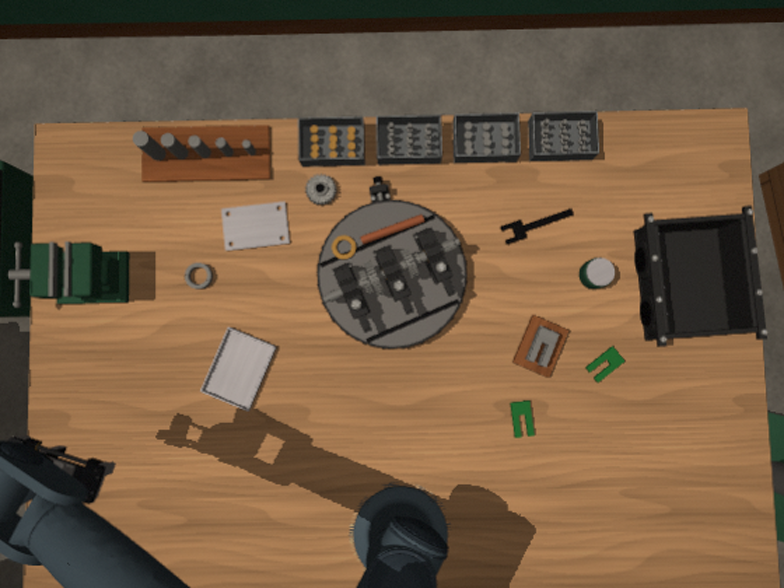

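View pics/scene0.png

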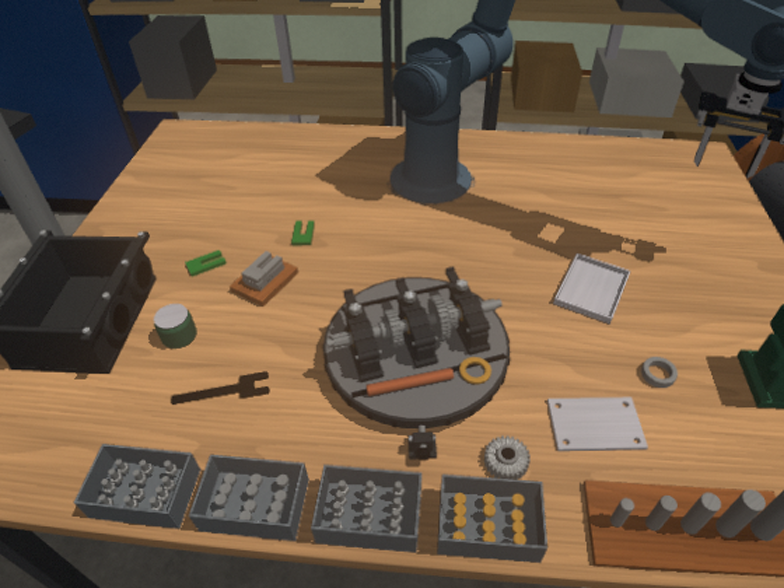

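Seen in the top view (original pixels): steel stack on the brown board at (388,248), green look-alikes at (432,260) and (373,299), tray at (170,263), and turntable at (280,195) turned about 25°. The plate meant is the grey steel one on the board. I'll look closer with the wrist camera.

```bash
python3 - <<'E'
from h import *
p=capture("top")
ds=models.masks_of(p,"plate_a_center")
d=[d for d in ds if np.hypot(*(np.array(cen(d["pixels"]))-[388,248]))<12][0]
c=at_z(p,cen(d["pixels"]),0.048); print("stack",c)
t=models.masks_of(p,"tray")[0]
q=cv2.boxPoints(cv2.minAreaRect(np.argwhere(t["pixels"])[:,::-1].astype(np.float32)))
Q=np.array([at_z(p,x,0.012) for x in q]); print("tray",Q.round(3),Q.mean(0))
def go(xy,yaw,h=0.25,back=0.03):
    for y in(yaw,yaw+np.pi):
        pos=[xy[0]+back*np.cos(y)*0,xy[1],h]
        try: bot.move_pose(pos,down(y)); return y
        except bot.IKError: pass
    raise SystemExit("ik")
# tray first (it is near), then turntable, then stack
tc=Q.mean(0); print(go(tc[:2],np.pi,0.22)); pt=capture("wrist"); save(pt,"tray1.png")
m=models.masks_of(pt,"tray"); 
for t in m[:2]:
    cs=cv2.approxPolyDP(max(cv2.findContours(t["pixels"].astype(np.uint8),0,1)[0],key=cv2.contourArea),12,True)[:,0]
    print(t["score"],cs.tolist(),[at_z(pt,x,0.016 ).round(3).tolist() for x in cs])
go((0.56,-0.0),np.pi,0.33); pg=capture("wrist"); save(pg,"gear1.png",s=1.4); print(at_z(pg,(280,210),.1))
print(go(c[:2],np.pi,0.22)); ps=capture("wrist"); save(ps,"stack1.png",s=1.4)
for d in models.masks_of(ps,"plate_a_center"): print(d["score"],d["rect"],at_z(ps,cen(d["pixels"]),.048))
import pickle; pickle.dump((pt,pg,ps),open("w.pkl","wb"))
print(telemetry.current_time_s(),telemetry.current_joints())
E
```

```text
stack [ 0.4184371  -0.33176527  0.048     ]
tray [[0.333 0.455 0.012]
 [0.485 0.388 0.012]
 [0.431 0.271 0.012]
 [0.28  0.338 0.012]] [0.38214636 0.36285843 0.012     ]
3.141592653589793
0.94 [[263, 90], [208, 226], [306, 265], [367, 137]] [[0.286, 0.342, 0.016], [0.43, 0.28, 0.016], [0.476, 0.389, 0.016], [0.333, 0.451, 0.016]]
[ 0.59583659 -0.00326835  0.1       ]
3.141592653589793
0.85 [105.5, 99.3, 188.2, 176.1] [ 0.37174729 -0.46567681  0.048     ]
0.65 [251.9, 141.4, 324.4, 228.5] [ 0.41793234 -0.3320671   0.048     ]
0.57 [307.1, 0.0, 355.6, 64.8] [ 0.27372567 -0.28804019  0.048     ]
5.1667 [-8.80919335e-01 -4.12974333e-02  1.83886006e+00  1.59142471e-04
  1.34312069e+00 -2.45344465e+00]
```

View pics/stack1.png

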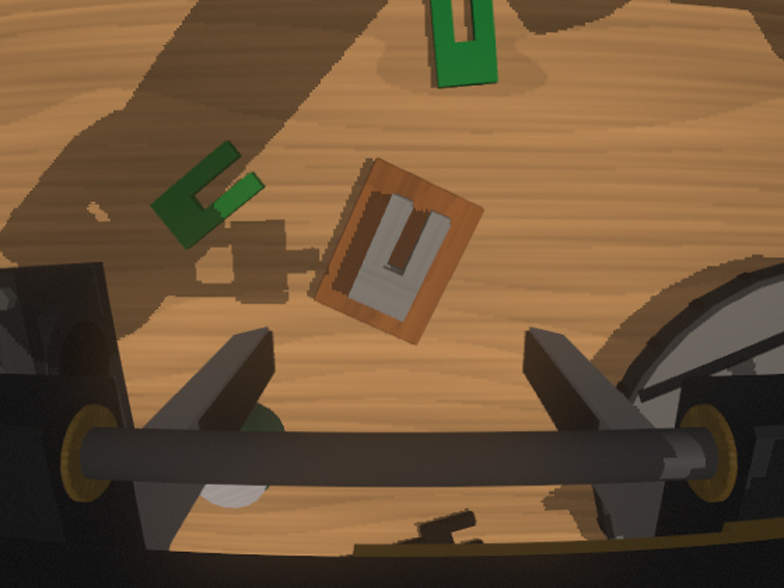

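View pics/gear1.png

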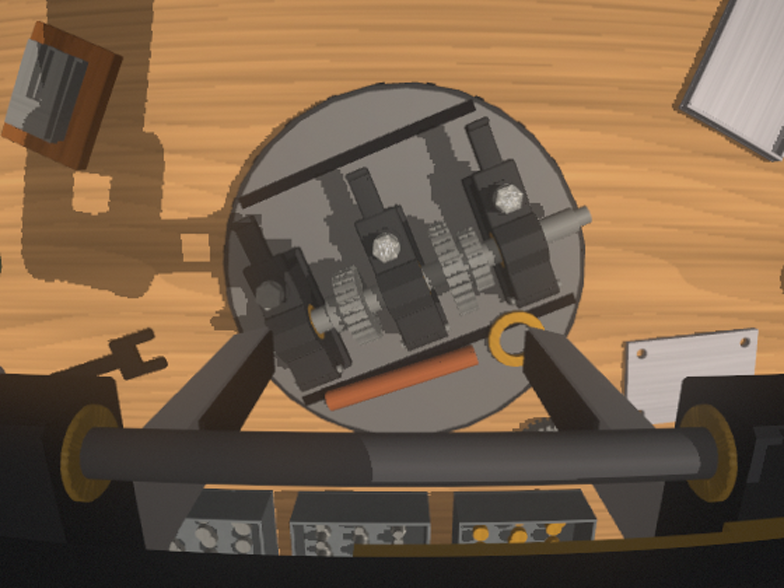

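The grey steel stack on the brown board is at (400,258) of the 1.4x view. The green ones are at (205,195) and (465,45). Bolts sit at (509,198), (386,248) and (270,293) in the gear view. Next is one enlarged crop to confirm the top plate and its corners.

```bash
python3 - <<'E'
from h import *; import pickle
pt,pg,ps=pickle.load(open("w.pkl","rb"))
save(ps,"stackc.png",(215,105,355,255),4)
for u in((509,198),(386,248),(270,293)): print(at_z(pg,np.array(u)/1.4,.126).round(4))
E
```

```text
[0.5151 0.0848 0.126 ]
[ 0.5532 -0.0075  0.126 ]
[ 0.5887 -0.0983  0.126 ]
```

View pics/stackc.png

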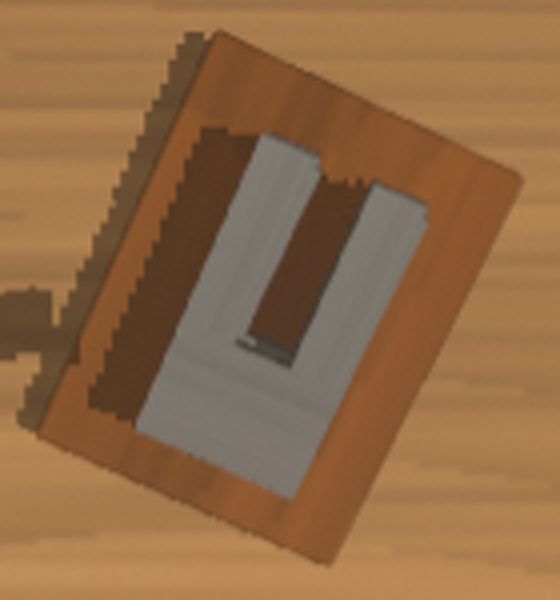

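The enlarged crop shows the grey steel U-plate on the brown board, slot opening up-left to up-right at crop (345,175), solid end at (137,430)–(292,498). It is neither of the green ones. I'll fit the pose now.

```bash
python3 - <<'E'
from h import *; import pickle
pt,pg,ps=pickle.load(open("w.pkl","rb"))
C=[(262,135),(425,210),(292,498),(137,430),(268,350)]
W=np.array([at_z(ps,np.array(c)/4+[215,105],.048) for c in C])[:,:2]
print(W.round(4)); s=[np.linalg.norm(W[i]-W[(i+1)%4])*1e3 for i in range(4)]; print("sides mm",np.round(s,1))
ax=(W[2]+W[3]-W[0]-W[1]); yaw=np.arctan2(ax[1],ax[0]); c=W[:4].mean(0); print("c",c,"yaw",np.degrees(yaw)); print("slot end x (exp 10mm)",(W[4]-c)@ax/np.linalg.norm(ax))
for y in(yaw,yaw+np.pi,yaw-np.pi):
    q=bot.ik([*c,.06],down(y)); print(np.degrees(y),None if q is None else np.round(q,2))
T=np.array([[0.286,0.342],[0.43,0.28],[0.476,0.389],[0.333,0.451]]);a=T[1]-T[0]+T[2]-T[3]
tc=T.mean(0);ty=np.arctan2(a[1],a[0]);print("tray",tc,np.degrees(ty))
for k in(-1,0,1,2):
    y=ty+k*np.pi/2; q=bot.ik([*tc,.03],down(y)); print(np.degrees(y),None if q is None else np.round(q,2))
E
```

```text
[[ 0.3709 -0.3344]
 [ 0.3887 -0.295 ]
 [ 0.4616 -0.3269]
 [ 0.4439 -0.3659]
 [ 0.4234 -0.333 ]]
sides mm [43.3 79.6 42.8 79.5]
c [ 0.41626825 -0.33054505] yaw -23.495956473605112
slot end x (exp 10mm) 0.007515247370362347
-23.495956473605112 [-0.88  0.16  1.95  0.    1.03  1.1 ]
156.5040435263949 [-0.88  0.16  1.95  0.    1.03 -2.05]
-203.4959564736051 [-0.88  0.16  1.95  0.    1.03 -2.05]
tray [0.38125 0.3655 ] -23.367036251186867
-113.36703625118687 [ 0.55  0.2   1.97  0.    0.97 -2.18]
-23.367036251186867 [ 0.55  0.2   1.97 -0.    0.97  2.53]
66.63296374881313 [0.55 0.2  1.97 0.   0.97 0.96]
156.63296374881315 [ 0.55  0.2   1.97 -0.    0.97 -0.61]
```

```bash
python3 - <<'E'
from h import *
c=np.array([0.4163,-0.3305]); y=np.radians(-23.5); g=c+0.005*np.array([np.cos(y),np.sin(y)])
bot.grip(0.68,15); bot.move_pose([*g,.12],down(y)); f0=np.array(telemetry.current_contact_force())
bot.line_to([*g,.055],speed=.1); bot.line_to([*g,.0398],speed=.03)
print("f",np.array(telemetry.current_contact_force())-f0,telemetry.current_tool_pos())
bot.grip(0.0,25); print("open",telemetry.current_opening()*94)
bot.line_to([*g,.06],speed=.04); print("open",telemetry.current_opening()*94,np.array(telemetry.current_contact_force())-f0)
bot.line_to([*g,.15],speed=.15)
p=capture("wrist"); save(p,"lift.png"); print("open",telemetry.current_opening()*94,telemetry.current_time_s())
E
```

```text
f [0.46874891 0.77045095 0.07034324] [ 0.42087549 -0.33248729  0.0397274 ]
open 44.01145081296951
open 43.98757828308245 [ 0.04275559  1.1570481  -1.77348806]
open 43.721144509452714 12.1583
```

View pics/lift.png

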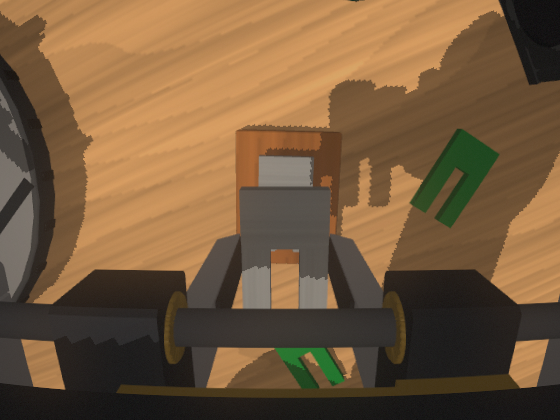

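One plate (about 1.8 N) sits level between the fingers at (285,215). The rest of the stack is still on the board at (285,170). Now to place it.

```bash
python3 - <<'E'
from h import *
tc=np.array([0.3813,0.3655]); y=np.radians(66.6); g=tc+0.005*np.array([np.cos(y),np.sin(y)])
P,O=telemetry.current_tool_pos(),telemetry.current_orientation()
bot.line_to([P[0],P[1],.24],speed=.2)
bot.move_pose([*g,.2],down(y)); f0=np.array(telemetry.current_contact_force())
bot.line_to([*g,.03],speed=.12)
for z in(.012,.009,.0075,.0065,.0058,.005):
    bot.line_to([*g,z],speed=.02); f=np.array(telemetry.current_contact_force())-f0
    if f[2]>2: break
print("z",z,"f",f)
bot.grip(0.56); bot.wait(.3); bot.line_to([*g,.06],speed=.06); bot.line_to([*g,.22],speed=.2)
p=capture("wrist"); save(p,"placed.png")
for d in models.masks_of(p,"plate_a_center")[:3]: print(d["score"],d["rect"],at_z(p,cen(d["pixels"]),.014)[:2]-tc)
print(telemetry.current_time_s())
E
```

```text
z 0.005 f [-2.80518234 -2.59395592  7.96660158]
0.83 [266.3, 150.9, 309.8, 224.7] [0.00249031 0.00577037]
21.975
```

View pics/placed.png

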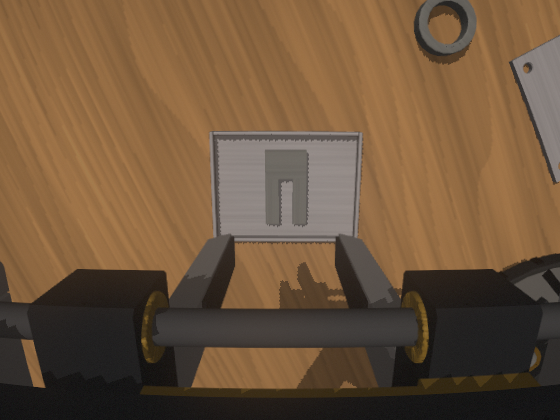

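The plate lies flat inside the tray at (286,187), let go. Next I tap the bolts with shut fingers, using a force guard.

```bash
python3 - <<'E'
from h import *
B=np.array([[.5151,.0848],[.5532,-.0075],[.5887,-.0983]]); d=B[0]-B[2]; d/=np.linalg.norm(d)
B=B.mean(0)+np.outer([.1,0,-.1],d); yaw=np.arctan2(-d[0],d[1]); print(B.round(4),np.degrees(yaw))
np.save("B.npy",np.array([*B.ravel(),yaw]))
bot.grip(0.0,20); first=True
for i,b in enumerate(B):
    if first: bot.move_pose([*b,.19],down(yaw)); first=False
    else: bot.line_to([*b,.16],speed=.2)
    bot.line_to([*b,.131],speed=.12); bot.wait(.1); f0=np.array(telemetry.current_contact_force()); log=[]
    for z in np.arange(.129,.1195,-.001):
        bot.line_to([*b,z],speed=.02); f=(np.array(telemetry.current_contact_force())-f0)[2]; log.append((round(float(z),4),round(float(f),1)))
        if f>7: break
    print(i+1,log,telemetry.current_tool_pos()[2]); 
    bot.line_to([*b,.16],speed=.15)
    if z<.1215: print("LOOSE",i+1); break
print(telemetry.current_time_s())
E
```

```text
[[ 0.515   0.0858]
 [ 0.5523 -0.007 ]
 [ 0.5896 -0.0998]] 21.89845691694966
1 [(0.129, 0.3), (0.128, 0.1), (0.127, 0.2), (0.126, 0.7), (0.125, 1.7), (0.124, 2.7), (0.123, 2.1), (0.122, 2.9), (0.121, 3.1), (0.12, 4.8)] 0.12022947411443305
LOOSE 1
27.7333
```

Bolt 1 gives: about 1–3 N over 6 mm. I'll check its tongue position by projecting it into the earlier gear picture.

```bash
python3 - <<'E'
from h import *; import pickle
pt,pg,ps=pickle.load(open("w.pkl","rb"))
v=np.load("B.npy"); yaw=v[6]; x=np.array([np.cos(yaw),np.sin(yaw)]); y=np.array([-x[1],x[0]]); b=v[:2]; t=b-.041*x; print(t)
L=[np.r_[t+s*x+w*y,.105] for s,w in((-.016,-.009),(-.016,.009),(.016,.009),(.016,-.009))]
s=5;o=np.array([315,75]); im=cv2.resize(pg["frame"][75:185,315:425,::-1],None,fx=s,fy=s,interpolation=cv2.INTER_CUBIC)
im=cv2.convertScaleAbs(im,alpha=1.8)
q=((proj(pg,L)-o+.5)*s).astype(int); cv2.polylines(im,[q],True,(0,0,255),1)
for P,c in((np.r_[b,.126],(0,255,0)),(np.r_[t,.105],(255,255,0))):
    cv2.circle(im,tuple(((proj(pg,P)[0]-o+.5)*s).astype(int).tolist()),4,c,-1)
cv2.imwrite("pics/tongue.png",im)
for th in(0,.3,.6,.85):
    r=-.127*np.cos(th)+.004*np.sin(th); z=.096+.127*np.sin(th)+.004*np.cos(th)-.010
    print(th,np.round(bot.ik([*(t+(.127+r-.003)*x),z],down(yaw)),2))
E
```

```text
[0.47699536 0.07049316]
0 [-0.09 -0.02  2.07 -0.    1.09  1.1 ]
0.3 [-0.09 -0.06  2.03 -0.    1.17  1.1 ]
0.6 [-0.07 -0.06  1.97 -0.    1.23  1.12]
0.85 [-0.05 -0.03  1.9  -0.    1.28  1.14]
```

View pics/tongue.png

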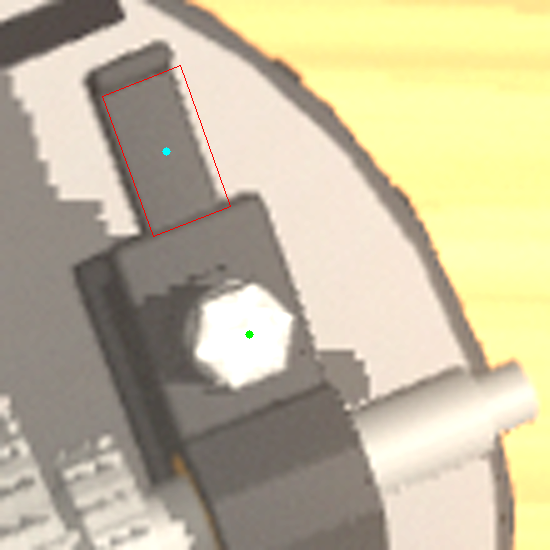

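The box fits the tongue, apart from a shift of about 1.5 mm towards +y, which I correct (tongue middle at crop (158,152)). Now grip the tongue and lift along the arc.

```bash
python3 - <<'E'
from h import *
v=np.load("B.npy"); yaw=v[6]; x=np.array([np.cos(yaw),np.sin(yaw)]); y=np.array([-x[1],x[0]]); t=v[:2]-.041*x-.0015*y
def pose(th,a=.130,d=.012):
    r=-a*np.cos(th)+.004*np.sin(th); z=.096+a*np.sin(th)+.004*np.cos(th)-d
    return [*(t+(.127+r)*x),z]
F=lambda:np.round(np.array(telemetry.current_contact_force())-f0,1)
p0=pose(0); bot.grip(.48,20)
bot.line_to([p0[0],p0[1],.16],speed=.15); bot.wait(.1); f0=np.array(telemetry.current_contact_force())
bot.line_to([p0[0],p0[1],.115],speed=.08); print(F())
bot.line_to(p0,speed=.05); print("at tongue",F())
bot.grip(0.0,25); print("open mm",telemetry.current_opening()*94,F())
for th in(.04,.1,.2,.35,.5,.65,.78,.86):
    bot.line_to(pose(th),speed=.08); print(th,F(),round(telemetry.current_opening()*94,1))
    if np.linalg.norm(F())>40: print("stop"); break
bot.wait(.3); save(capture("scene"),"end.png",(200,60,480,270),2.8); print(F(),telemetry.current_time_s())
E
```

```text
[ 0.6 -1.3 -0.3]
at tongue [-0.5 -0.1 -0.3]
open mm 18.248318250531135 [ 1.6 -4.1 -0.7]
0.04 [ 2.6 -4.8 -3.4] 17.4
0.1 [ 2.7 -7.  -3.7] 17.7
0.2 [ 2.6 -6.5 -3.3] 18.1
0.35 [ 2.  -6.7 -1.4] 17.4
0.5 [ 1.4 -7.1 -2.3] 17.8
0.65 [ 2.5 -5.8 -0.3] 17.4
0.78 [ 2.2 -6.4 -0.7] 17.5
0.86 [ 1.7 -5.9 -2.1] 17.7
[ 1.8 -6.7 -2.8] 34.0333
```

View pics/end.png

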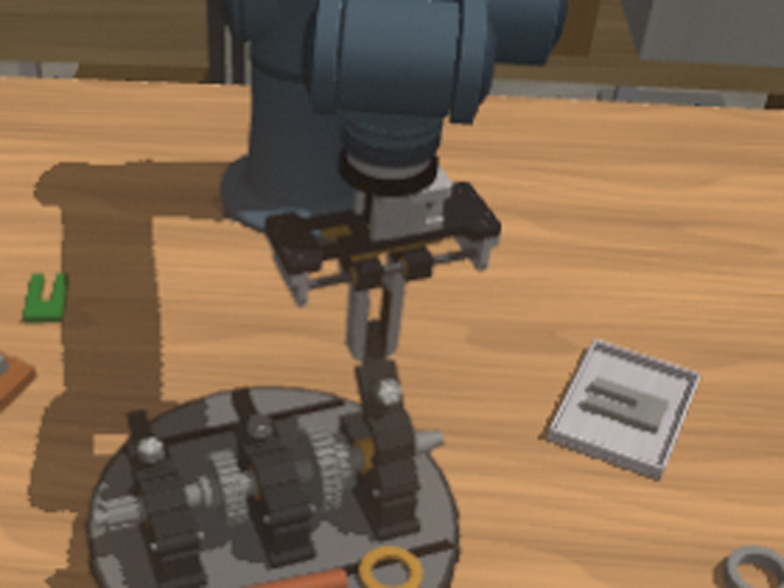

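The tongue is held in the jaws at (375,350), with the left cap clearly tilted up and the plate in the tray. A quick check of the angle from the bolt head pixel (388,390), then hand in.

```bash
python3 - <<'E'
from h import *
p=capture("scene"); v=np.load("B.npy"); yaw=v[6]; x=np.array([np.cos(yaw),np.sin(yaw)]); b=v[:2]
for th in(0,.5,.65,.75,.86,1.0):
    P=np.r_[b+(.086-.086*np.cos(th)+.030*np.sin(th))*x,.096+.086*np.sin(th)+.030*np.cos(th)]
    print(th,((proj(p,P)[0]-[200,60])*2.8).round(0))
print(telemetry.current_opening()*94,telemetry.current_tool_pos())
bot.sign_off()
E
```

```text
0 [366. 397.]
0.5 [379. 385.]
0.65 [384. 387.]
0.75 [388. 389.]
0.86 [392. 392.]
1.0 [398. 399.]
17.815672082991597 [0.51903971 0.08546106 0.18381698]
the job is handed in; nothing more can be done
```

The job is handed in at about 34 s of the 64 s allowed, with the left cap held open in the gripper. No verdict was reported.

- **Plate:** I took the top steel plate off the stack by its sides and laid it flat, near the middle of the tray. The pictures after placing and at the end show it there. When it was lifted, the rest of the stack was still on its board.
- **Loose bolt:** I tapped the left bolt (bolt_1) first. It gave about 6 mm under 1 to 3 N, which matches the loose one, so I did not tap the other two.
- **Cap:** I pinched the left cap's tongue by its sides and lifted it along its arc to a target of 0.86 rad.
- **Last checks:** The jaws still held about 17.8 mm, which fits the 18 mm tongue. The bolt head's place in the last picture suggests 0.75 to 0.8 rad. That is a little under the target, given pixel reading and calibration error, but above the required 0.65 rad. No check failed.

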